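# Hold the kingpin threaded through both knuckle bushings

## Robot

A 7-joint arm with a two-finger parallel gripper is mounted at the origin on the work surface. World frame = base frame: x ahead of the robot, y to its left, z up, the work surface at z = 0. Lengths are in m, angles in rad, forces in N, time in s.
With the tool pointing down it reaches from about 0.425 to 0.8 m from the base axis. Payload 8.3 kg.
Tool frame: the origin (TCP) lies midway between the tips of the shut fingers; the grasp point (between the pads) lies 19 mm behind it (grip_depth is the distance from the TCP to the grasp point, in m); z points along the fingers, y is the line along which they close (so a half turn about z gives the same grasp; the last joint's range is limited). The gripper opens to 85 mm and grips with 20 to 120 N. Pads are 22 mm wide; open, the fingers measure 114 mm over their backs; the gripper's body (76 mm by 85 mm) begins 54 mm behind the grasp point. The pads swing forward as they close: fully open they stand 13 mm farther back than shut.
Start: joints at [-1.401, 0.383, 0.016, 1.37, -0.006, 1.388, -0.046], TCP at [0.144, 0.608, 0.231] pointing down, gripper open.
Joint ranges: [-2.95, 2.95], [-0.25, 2.06], [-1.52, 1.56], [0.18, 2.33], [-1.44, 4.58], [0.02, 2.06], [-3.01, 3.01]. Speed limits (rad/s): [2.39, 2.39, 3.01, 3.01, 3.14, 3.14, 3.14].

## Interface

Orientations are given as a unit quaternion [w, x, y, z].
In Python, from plant import sense, grab_frame, finish_job, grip_depth gives the robot as it stands.
- The arm moves only by the tool servo_tool, never from a script. Its argument "deltas" is a list that holds one entry, the list of rows, each a list of 7 numbers: the shift along the tool's x, y, z in mm, then the turn, a rotation vector about the tool's x, y, z in degrees, then the finger opening in mm, from 0 to 85.4. A call has 1 to 20 rows; each row is the pose to reach, as a shift and turn from the pose commanded when the call began, along the tool's axes at that moment; what a row does not reach only later rows make up. A row lasts 1/8 s, in which the tool goes at most 62.5 mm and 10.7 degrees, less where a joint would pass 70% of its speed; a pose out of reach is approached as far as the arm can. A call with a gripper value outside its range is refused whole. The fingers move at their own pace and stop on an object; the grip force is fixed at half the most. Time passes only in rows, so rows that repeat a pose let the fingers close. It gives the time, the measured TCP pose, the force, the opening and the grip force at its end, in the units of the state.
- sense(): the state, without advancing time (a new reading comes with each control period).
- grab_frame(name): name is "scene" or "top" or "wrist"; returns a dict with "image" (420x560x3 uint8, red, green, blue), "z_map" (420x560 float32, m along the optical axis (not along the pixel's ray), 0 where there is no reading), "mtx" (3x3 intrinsics, pixels), "R" (3x3) and "t" (3): a world point X has camera coordinates R X + t; the wrist camera has in their place "mount" (4x4, takes a point from camera to tool coordinates, whose origin is the TCP and whose axes are the flange's). Camera axes: x right, y down, z forward; pixel columns grow to the right and rows downward; lengths in m; the calibration is good to about 2 mm. A picture is of the moment at which its call begins: read the wrist's pose just before it.
- finish_job(): hands the job in; it is judged then, once.
The state is a dict: "t": time; "joint_pos": joint angles; "dq": joint speeds; "joint_torque": joint torques, N m; "position": TCP position; "tcp_rot": TCP orientation; "wrist_force": force on the tool from outside, world axes, zero at the start; "torque": the same for the moment, N m; "gripper_width": finger opening in m; "grip_force": force on a finger pad.
Only numpy, scipy, OpenCV 4.12 (cv2) and the standard library are available. Lean on these libraries where they do the work, as an engineer would, in place of code of your own. Each camera call takes 0.05 s, during which the arm holds its last target. There are 200 camera calls.

## Task

Lift the long steel kingpin with the red band out of the wooden rack and thread it, tapered end first, down through the upper and then the lower brass bushing of the steering knuckle. Lower it until the bottom edge of the red band is level with the top of the upper eye, and finish while still holding it there, still and upright, its foot clear of the base plate and not forced sideways, so that the lock pin could be tapped in. Leave the short pin and the other parts on the stall where they are.

Things in the scene. Friction and masses are not known exactly. Their poses are not given: they have to be found in the camera images.
- kingpin: long bright steel pin, 18 mm dia x 180, about 0.34 kg, upright in one of the rack holes, foot down; foot about 10 and top about 190 mm above the table. Origin at the centre of its foot, z along the pin to its top. The lowest 8 mm taper to 10 dia. Red band from 109 to 121 mm above the foot.
- band_edge (a point): point on the kingpin's axis at the lower edge of the red band, 109 mm above the foot (71 mm below the top)
- knuckle: fixed dark steel C, open to its -x, on a grey plate 170 x 100 x 12 mm. Two round eyes (50 dia, 20 high), brass bushings of bore 21, on one vertical axis: lower eye 40 to 60 mm above the table, upper 115 to 135. Web behind them at x 54 to 80, 50 wide, top at 135; stub axle from it to x = 170, at height 48 to 108. Origin: on the bushing axis at table height, z up.
- upper_bush (a point): centre of the mouth of the upper bushing, on the top face of the upper eye, 135 mm above the table
- lower_bush (a point): centre of the mouth of the lower bushing, on the top face of the lower eye, 60 mm above the table, 75 mm straight below the upper mouth
- rack: dark wooden block fixed on the table, 80 (x) x 170 (y) x 55 high, with two round blind holes at y = -45 and +45 mm, 20.5 dia, 45 deep, one for each pin; which hole holds the kingpin varies. Origin under its centre, z up.
- short_pin: short coppery pin without a band, 18 dia x 110 long, standing in the other rack hole, its top about 120 above the table; it is not wanted. Origin at the centre of its foot, z up.
- gear: steel gear lying flat, 68 dia x 18 high with a 30 dia hub to 30 high (sizes in mm); leave it alone. Origin at its underside.
- bearing: plain steel bearing ring lying flat, 60 outside, 30 bore, 20 high (sizes in mm); leave it alone. Origin at its underside.
- ring_gear: large brass gear lying flat, 90 dia x 15, hub 44 dia to 27 high (sizes in mm); leave it alone. Origin at its underside.
- wrench: open-end wrench lying on the table, 200 long (sizes in mm); leave it alone. Origin at its underside.
- grease: upright can, 72 dia x 85 high (sizes in mm); leave it alone. Origin at its underside.
- flange: dark steel flange 90 dia x 12 lying flat with an aluminium boss 40 dia to 45 high (sizes in mm); leave it alone. Origin at its underside.
- piston: aluminium piston standing upright, 70 dia x 55 high (sizes in mm); leave it alone. Origin at its underside.
There are look-alikes about, which are no part of the job. What is meant by the kingpin is not green, and is the smaller of those in its own colour.

How it is judged:
On the way:
1. the foot of the kingpin has come out below the upper bushing, upright on its axis, and is not yet in the lower one (horizontal distance between kingpin and upper_bush below 0.005 m and angle between the z axis of kingpin and the z axis of knuckle, either way round below 0.06 rad and z of kingpin in the frame of upper_bush between -0.077 and -0.022 m), for 0.1 s.
At the end, for the whole second after the job is handed in: Pin through both bushings: foot at least 4 mm below the lower eye, within 5 mm of the axis, within 3 degrees of upright; lower band edge within 8 mm of the top of the upper eye; still, gripped by the fingers (over 5 N), pressing on the knuckle with under 15 N (horizontal distance between kingpin and upper_bush below 0.005 m and angle between the z axis of kingpin and the z axis of knuckle, either way round below 0.06 rad and horizontal distance between kingpin and lower_bush below 0.005 m and z of kingpin in the frame of lower_bush below -0.024 m and z of band_edge in the frame of upper_bush between -0.008 and 0.008 m and contact force between the fingers and kingpin above 5 N and contact force between kingpin and knuckle below 15 N and linear speed of kingpin below 0.02 m/s); the arm keeps its last pose, push and grip.
It fails at once if the short pin is moved more than 20 mm or tipped (distance of short_pin from where it was at the start of the episode above 0.02 m or angle between short_pin's own z axis and vertical above 0.3 rad).
It fails at once if another part on the stall is moved more than 30 mm (distance of any of gear, bearing, ring_gear, wrench, grease, flange, piston from where it was at the start of the episode above 0.03 m).
It also fails if it takes over 53 s, if anything falls off the work surface, if the arm or the gripper's body presses on something with over 40 N, if the wrist force passes 120 N, or if a joint passes its speed limit or range.

## Working session

There is one attempt and no reset: what is moved stays moved. The work goes in short steps, Python scripts to look and compute and a tool call to move; the robot and the scene stay as the last step left them, time stands still between calls to the robot, and variables do not carry over. Pictures are saved under pics/ and viewed, at most 10 in all, crops included, and the job is handed in when it is done.

Besides the shell and the picture viewer there is one more tool, called after "Call:" in YAML: its name, and indented under it one key for each argument. servo_tool: Moves the arm, as the interface text tells. Its arguments: {"type":"object","properties":{"deltas":{"type":"array"}},"required":["deltas"]}

```bash
mkdir -p pics
cat > h.py <<'E'
import numpy as np, cv2, pickle
from plant import sense, grab_frame, finish_job, grip_depth
def grab(n):
    s=sense(); f=grab_frame(n); f['s']=s
    pickle.dump(f,open(f'pics/{n}.pkl','wb')); return f
def load(n): return pickle.load(open(f'pics/{n}.pkl','rb'))
def px2w(f,u,v,z=None):
    K=f['mtx']; d=f['z_map'][int(v),int(u)] if z is None else z
    c=np.linalg.inv(K)@[u,v,1]*d
    return f['R'].T@(c-f['t'])
def w2px(f,X):
    c=f['R']@np.array(X)+f['t']; p=f['mtx']@c; return p[:2]/p[2]
E
python3 - <<'E'
from h import *
a=grab('scene');b=grab('top')
im=np.hstack([a['image'],b['image']])[:,:,::-1]
cv2.imwrite('pics/a.png',a['image'][:,:,::-1]);cv2.imwrite('pics/b.png',b['image'][:,:,::-1])
s=sense();print(s['t'],s['position'],s['tcp_rot'],s['gripper_width'],grip_depth)
for f in(a,b):print(f['mtx'],f['R'],f['t'])
E
```

```text
0.1 [0.14401132 0.60771351 0.23034784] [-1.12823119e-04  1.16102188e-01  9.93236858e-01 -9.01786893e-04] 0.08514566673133067 0.0187
[[409.11448003   0.         277.16200502]
 [  0.         409.11448003 211.60598086]
 [  0.           0.           1.        ]] [[-0.59484294  0.80365208 -0.01747037]
 [ 0.51727495  0.36605715 -0.77358179]
 [-0.61529547 -0.46919665 -0.6334556 ]] [ 0.33243657 -0.19056711  1.51653015]
[[509.37380382   0.         271.26734529]
 [  0.         509.37380382 218.78317151]
 [  0.           0.           1.        ]] [[ 0.00346474 -0.99999219 -0.00190263]
 [-0.9825779  -0.00305085 -0.18582615]
 [ 0.1858189   0.00251332 -0.9825808 ]] [-0.0076251   0.55256705  1.58051172]
```

View pics/a.png

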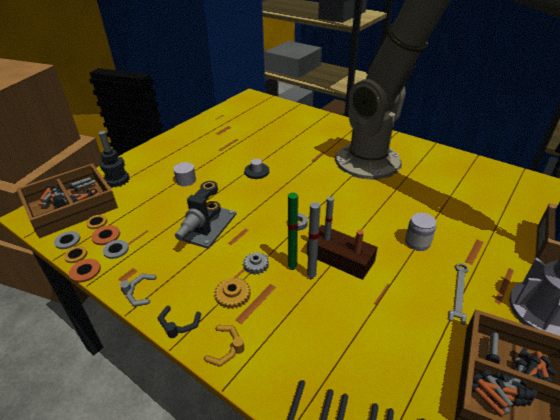

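View pics/b.png

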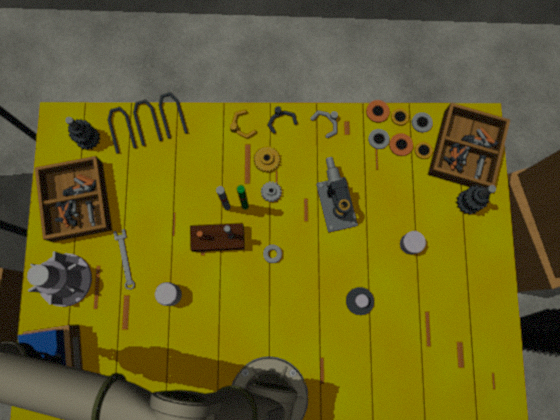

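Candidates for the kingpin: the green pin (scene 293,230), the larger steel pin with a band standing on the table (scene 313,240), and the smaller steel banded pin in the rack (scene 329,218; top ~228,230). The rack one fits, since it isn't green and is the smaller of the two steel pins. I'll confirm that in a crop. The upper eye of the knuckle is at scene 209,186 and top 343,203.

Run:
```python
from h import *
a=load('scene');b=load('top')
c1=cv2.resize(a['image'][180:290,170:390,::-1],None,fx=3.6,fy=3.6,interpolation=cv2.INTER_CUBIC)[:, :792]
c2=cv2.resize(b['image'][145:265,180:378,::-1],None,fx=4,fy=4,interpolation=cv2.INTER_CUBIC)
cv2.imwrite('pics/c1.png',c1);cv2.imwrite('pics/c2.png',c2)
```

```text
(no output)
```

View pics/c1.png

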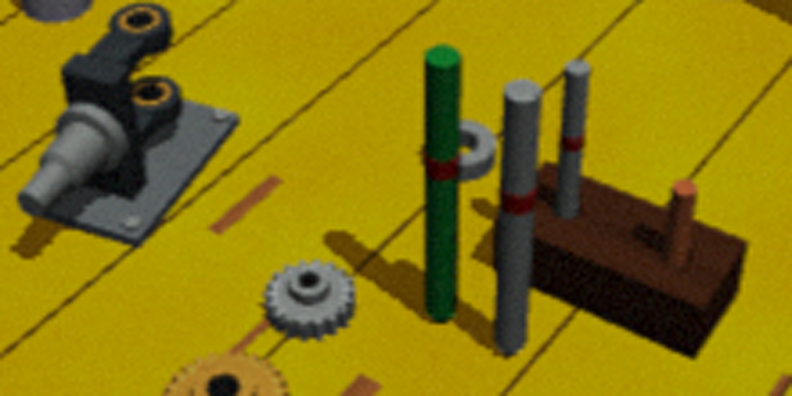

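View pics/c2.png

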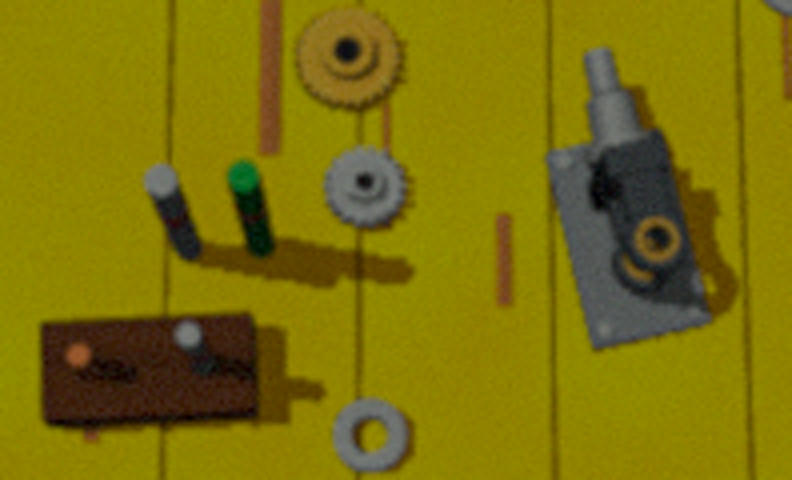

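The crop confirms it: the banded steel pin in the rack (scene 330,199 at its top; top view 227,228.5) is thinner and shorter than the steel pin at scene 314,205. The short coppery pin is in the other hole. Next I'll triangulate.

```bash
cat >> h.py <<'E'
def tri(obs):
    A=[];r=[]
    for f,u,v in obs:
        P=f['mtx']@np.c_[f['R'],f['t']]
        for q,i in((u,0),(v,1)):
            w=q*P[2]-P[i]; w=w/np.linalg.norm(w[:3]); A.append(w[:3]);r.append(-w[3])
    X=np.linalg.lstsq(np.array(A),np.array(r),rcond=None)[0]
    return X,[np.round(w2px(f,X)-[u,v],2) for f,u,v in obs]
E
python3 - <<'E'
from h import *
np.set_printoptions(precision=4,suppress=True)
a=load('scene');b=load('top')
for n,p,q in [('king',(329.6,198.5),(226.6,228.1)),('upper',(208.5,184.9),(343.9,204.6)),('lower',(212.1,205.7),(339,211)),('copper',(359.6,231.5),(199.1,233.4)),
 ('bigsteel',(314.4,204.9),(220,190)),('green',(292.6,195.2),(240.6,189))]:
    X,e=tri([(a,*p),(b,*q)]);print(n,X,*e, 'r',np.hypot(*X[:2]))
    print('   depth',px2w(a,*p),px2w(b,*q))
# knuckle web orientation from top depth: points with z in .125-.14
K=b['mtx'];v,u=np.mgrid[145:265,180:400]
z=b['z_map'][145:265,180:400]
c=np.stack([(u-K[0,2])/K[0,0]*z,(v-K[1,2])/K[1,1]*z,z],-1).reshape(-1,3)
W=(c-b['t'])@b['R']
m=(abs(W[:,2]-.135)<.012)&(W[:,1]<-.05);Q=W[m];print(len(Q),Q.mean(0),Q.min(0),Q.max(0),cv2.minAreaRect((Q[:,:2]*1000).astype(np.float32)))
m=(abs(W[:,2]-.055)<.012)&(W[:,1]>.04);Q=W[m];print(len(Q),Q.mean(0),cv2.minAreaRect((Q[:,:2]*1000).astype(np.float32)))
E
```

```text
king [0.4986 0.1242 0.1886] [0.02 0.  ] [ 0.02 -0.01] r 0.5138728026198878
   depth [0.4995 0.1246 0.1893] [0.4986 0.1242 0.1886]
upper [ 0.5814 -0.2274  0.1345] [-0.15 -0.02] [-0.11  0.09] r 0.6243155180500803
   depth [ 0.5749 -0.2342  0.1278] [ 0.5981 -0.2384  0.0596]
lower [ 0.579  -0.2244  0.0572] [0.73 0.1 ] [ 0.53 -0.43] r 0.6209728145540754
   depth [ 0.5739 -0.2333  0.0502] [ 0.5633 -0.2134  0.1267]
copper [0.4936 0.2142 0.1199] [0. 0.] [ 0. -0.] r 0.5380664822328787
   depth [0.4932 0.214  0.1195] [0.4938 0.2143 0.1188]
bigsteel [0.6    0.1406 0.2411] [-0.07 -0.01] [-0.05  0.03] r 0.6162182406526144
   depth [0.5986 0.14   0.2399] [0.5997 0.1403 0.2424]
green [0.6022 0.0817 0.2444] [-0.13 -0.01] [-0.09  0.06] r 0.6076735106063724
   depth [0.6035 0.083  0.2457] [0.6018 0.0813 0.2466]
423 [ 0.6132 -0.2206  0.1336] [ 0.5588 -0.2529  0.1231] [ 0.6637 -0.1875  0.1451] ((610.2347412109375, -222.25106811523438), (104.80702209472656, 50.59762191772461), 12.747201919555664)
1253 [0.497  0.1677 0.0543] ((528.968994140625, 160.567138671875), (144.79623413085938, 190.80125427246094), 3.0692577362060547)
```

```bash
cat >> h.py <<'E'
from scipy.spatial.transform import Rotation as Ro
def go(X,yaw=None):
    s=sense();q=s['tcp_rot'];R=Ro.from_quat([q[1],q[2],q[3],q[0]])
    ty=R.as_matrix()[:,1]; ang=np.arctan2(ty[1],ty[0]) if yaw is None else yaw
    y=np.array([np.cos(ang),np.sin(ang),0]);z=np.array([0,0,-1.]);T=Ro.from_matrix(np.c_[np.cross(y,z),y,z])
    print('t',round(s['t'],2),'pos',np.round(s['position'],4),'F',np.round(s['wrist_force'],1),'w',round(s['gripper_width'],4),'grip',s['grip_force'],'j',np.round(s['joint_pos'],2))
    print('shift mm',np.round(R.inv().apply(np.array(X)-s['position'])*1000,1),'rot deg',np.round((R.inv()*T).as_rotvec(degrees=True),2),'yaw',np.degrees(ang))
E
python3 -c "
from h import *
go([.499,.1242,.235])"
```

```text
t 0.1 pos [0.144  0.6077 0.2303] F [-0.1  0.   0.4] w 0.0851 grip 0.0 j [-1.4   0.38  0.02  1.37 -0.01  1.39 -0.05]
shift mm [-456.9 -388.6   -4. ] rot deg [-0.1 -0.  -0. ] yaw 76.66559193230003
```

Call:
servo_tool:
  deltas:
    - [[-30,-26,0,-0.1,0,0,85],[-66,-57,-1,-0.1,0,0,85],[-102,-87,-2,-0.1,0,0,85],[-138,-118,-3,-0.1,0,0,85],[-174,-149,-4,-0.1,0,0,85],[-210,-179,-4,-0.1,0,0,85],[-246,-210,-4,-0.1,0,0,85],[-282,-240,-4,-0.1,0,0,85],[-318,-271,-4,-0.1,0,0,85],[-354,-302,-4,-0.1,0,0,85],[-390,-332,-4,-0.1,0,0,85],[-420,-357,-4,-0.1,0,0,85],[-442,-376,-4,-0.1,0,0,85],[-453,-385,-4,-0.1,0,0,85],[-457,-389,-4,-0.1,0,0,85],[-457,-389,-4,-0.1,0,0,85]]

```text
t: 2.1
position: [0.4987, 0.125, 0.2351]
tcp_rot: [-0.0, 0.116, 0.993, 0.001]
wrist_force: [0.4, 0.9, 0.8]
gripper_width: 0.0848
grip_force: 0.0
```

Run:
```python
from h import *
go([.499,.1242,.131])
f=grab('wrist');print(f['mount'],f['mtx'])
cv2.imwrite('pics/w1.png',f['image'][:,:,::-1])
# project expected pin top
s=f['s'];q=s['tcp_rot'];R=Ro.from_quat([q[1],q[2],q[3],q[0]])
for X in([.4986,.1242,.1886],[.4936,.2142,.12]):
    c=np.linalg.inv(f['mount'])@np.r_[R.inv().apply(np.array(X)-s['position']),1];p=f['mtx']@c[:3];print(p[:2]/p[2])
```

```text
t 2.1 pos [0.4987 0.125  0.2351] F [0.4 0.9 0.8] w 0.0848 grip 0.0 j [-0.72  0.14  0.46  1.68 -0.07  1.33  1.09]
shift mm [ -0.5  -0.8 104.1] rot deg [ 0.1  -0.03  0.  ] yaw 76.71381340944534
[[-2.31789002e-04 -9.66254391e-01 -2.57589594e-01  6.43709064e-02]
 [ 9.99999843e-01 -3.55392495e-04  4.33288437e-04  4.39336344e-04]
 [-5.10212263e-04 -2.57589453e-01  9.66254321e-01 -1.42138605e-01]
 [ 0.00000000e+00  0.00000000e+00  0.00000000e+00  1.00000000e+00]] [[302.3133076    0.         280.96326265]
 [  0.         302.3133076  208.62446629]
 [  0.           0.           1.        ]]
[278.89822396 229.42238706]
[380.17432296 175.08421016]
```

View pics/w1.png

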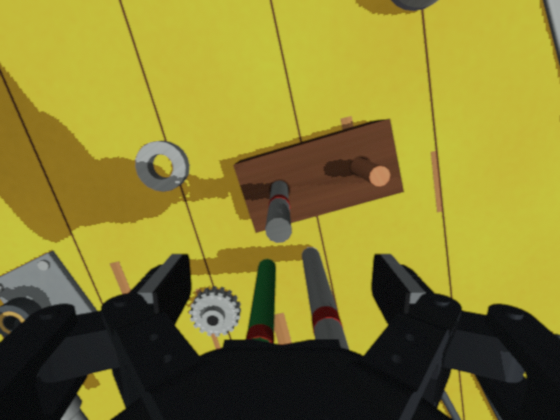

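The wrist view shows the kingpin top at (279,230). The triangulated point predicts (278.9,229.4), so the two views agree. The coppery pin is at (379,176), and the fingers will straddle the kingpin clear of everything else. I'll descend and grip.

Call:
servo_tool:
  deltas:
    - [[-0.5,-0.8,12,0,0,0,85],[-0.5,-0.8,30,0,0,0,85],[-0.5,-0.8,50,0,0,0,85],[-0.5,-0.8,70,0,0,0,85],[-0.5,-0.8,88,0,0,0,85],[-0.5,-0.8,100,0,0,0,85],[-0.5,-0.8,104,0,0,0,85],[-0.5,-0.8,104,0,0,0,60],[-0.5,-0.8,104,0,0,0,40],[-0.5,-0.8,104,0,0,0,25],[-0.5,-0.8,104,0,0,0,10],[-0.5,-0.8,104,0,0,0,5],[-0.5,-0.8,104,0,0,0,5],[-0.5,-0.8,104,0,0,0,5],[-0.5,-0.8,104,0,0,0,5],[-0.5,-0.8,104,0,0,0,5],[-0.5,-0.8,104,0,0,0,5]]

```text
t: 4.28
position: [0.4998, 0.1234, 0.1318]
tcp_rot: [0.0, 0.116, 0.993, 0.001]
wrist_force: [-1.3, -1.4, 6.0]
gripper_width: 0.0166
grip_force: 58.5
```

Call:
servo_tool:
  deltas:
    - [[0,0,-4,0,0,0,5],[0,0,-12,0,0,0,5],[0,0,-24,0,0,0,5],[0,0,-38,0,0,0,5],[0,0,-52,0,0,0,5],[0,0,-68,0,0,0,5],[0,0,-84,0,0,0,5],[0,0,-100,0,0,0,5],[0,0,-116,0,0,0,5],[0,0,-132,0,0,0,5],[0,0,-145,0,0,0,5],[0,0,-153,0,0,0,5],[0,0,-155,0,0,0,5],[0,0,-155,0,0,0,5]]

```text
t: 6.02
position: [0.4992, 0.1232, 0.2859]
tcp_rot: [-0.0, 0.116, 0.993, 0.001]
wrist_force: [-0.4, 0.2, -4.1]
gripper_width: 0.0166
grip_force: 58.7
```

```bash
python3 -c "
from h import *
go([.5814,-.2274,.300])"
```

```text
t 6.03 pos [0.4992 0.1232 0.2859] F [-0.4  0.2 -4.1] w 0.0166 grip 58.65866482257843 j [-0.72  0.12  0.47  1.59 -0.06  1.44  1.09]
shift mm [-160.8 -322.2  -14.6] rot deg [ 0.08 -0.03  0.  ] yaw 76.66565452043679
```

Call:
servo_tool:
  deltas:
    - [[-5,-10,0,0.1,0,0,5],[-15,-30,-1,0.1,0,0,5],[-27,-54,-2,0.1,0,0,5],[-40,-80,-2,0.1,0,0,5],[-53,-106,-2,0.1,0,0,5],[-66,-132,-2,0.1,0,0,5],[-79,-158,-2,0.1,0,0,5],[-92,-184,-2,0.1,0,0,5],[-105,-210,-2,0.1,0,0,5],[-118,-236,-2,0.1,0,0,5],[-131,-262,-2,0.1,0,0,5],[-143,-286,-2,0.1,0,0,5],[-152,-304,-2,0.1,0,0,5],[-158,-317,-2,0.1,0,0,5],[-161,-322,-2,0.1,0,0,5],[-161,-322,-2,0.1,0,0,5],[-161,-322,-2,0.1,0,0,5]]

```text
t: 8.15
position: [0.582, -0.2263, 0.2877]
tcp_rot: [-0.0, 0.116, 0.993, 0.0]
wrist_force: [-0.3, 1.3, -3.6]
gripper_width: 0.0166
grip_force: 58.7
```

Run:
```python
from h import *
go([.5814,-.2274,.2875])
a=grab('scene');f=grab('wrist');b=grab('top')
A=cv2.resize(a['image'][120:220,160:260,::-1],(500,500),interpolation=cv2.INTER_CUBIC)
W=cv2.resize(f['image'][120:320,180:380,::-1],(500,500),interpolation=cv2.INTER_CUBIC)
cv2.imwrite('pics/d.png',np.hstack([A[:, :],W])[:,:][:, ::1] if 0 else cv2.resize(np.hstack([A,W]),(800,400)))
cv2.imwrite('pics/w2.png',f['image'][:,:,::-1])
s=f['s'];q=s['tcp_rot'];R=Ro.from_quat([q[1],q[2],q[3],q[0]])
for X in([.5814,-.2274,.135],[*s['position'][:2],s['position'][2]-.122]):
    c=np.linalg.inv(f['mount'])@np.r_[R.inv().apply(np.array(X)-s['position']),1];p=f['mtx']@c[:3];print('wrist',p[:2]/p[2],'scene',w2px(a,X))
```

```text
t 8.15 pos [ 0.582  -0.2263  0.2877] F [-0.3  1.3 -3.6] w 0.0166 grip 58.714356422424316 j [-0.15  0.42  0.69  1.29 -0.26  1.52  1.85]
shift mm [ 0.3 -1.2  0.2] rot deg [ 0.03 -0.01  0.  ] yaw 76.73382069776011
wrist [279.02199963 194.55212366] scene [208.33435178 184.73618673]
wrist [280.2803818  202.13745553] scene [207.15080308 176.12425328]
```

View pics/d.png

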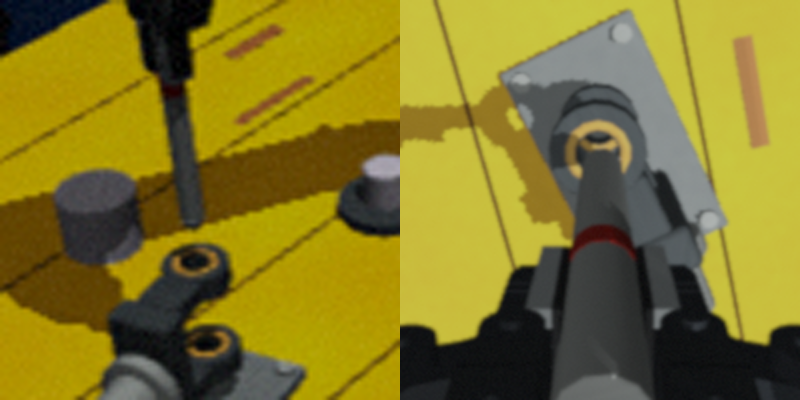

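```bash
cat > ov.py <<'E'
from h import *
import sys
def projw(f,X):
    s=f['s'];q=s['tcp_rot'];R=Ro.from_quat([q[1],q[2],q[3],q[0]])
    c=np.linalg.inv(f['mount'])@np.r_[R.inv().apply(np.array(X)-s['position']),1];p=f['mtx']@c[:3];return p[:2]/p[2]
def overlay(out,foot,ax,up,L=.122):
    a=load('scene');f=load('wrist');t=np.linspace(0,2*np.pi,60);ims=[]
    ax=np.array(ax)/np.linalg.norm(ax)
    for g,pr,(u0,v0,w,h) in((a,w2px,(190,140,40,60)),(f,projw,(250,160,60,90))):
        k=600//h;im=cv2.resize(g['image'][v0:v0+h,u0:u0+w,::-1],None,fx=k,fy=k,interpolation=cv2.INTER_CUBIC)
        for z,r,c,C in((0,.005,(255,0,255),foot),(.008,.009,(255,255,0),foot),(.06,.009,(255,255,0),foot),(.109,.009,(255,255,0),foot),(0,.0105,(0,255,0),up),(-.075,.0105,(0,255,0),[*up])):
            A=ax if C is foot else np.array([0,0,1])
            P=np.array([(pr(g,np.array(C)+A*z+r*np.array([np.cos(x),np.sin(x),0]))-[u0,v0]+.5)*k for x in t])
            cv2.polylines(im,[P.round().astype(np.int32)],True,c,1)
        ims.append(im[:600])
    im=np.hstack(ims)[:, :800];cv2.imwrite(out,im);print(im.shape)
E
python3 - <<'E'
from ov import *
p=load('wrist')['s']['position']
overlay('pics/e.png',[p[0],p[1],p[2]-.122],[0,0,1],[.5814,-.2274,.135])
E
```

```text
Traceback (most recent call last):
  File "ov.py", line 16, in overlay
    im=np.hstack(ims)[:, :800];cv2.imwrite(out,im);print(im.shape)
       ~~~~~~~~~^^^^^
ValueError: all the input array dimensions except for the concatenation axis must match exactly, but along dimension 0, the array at index 0 has size 600 and the array at index 1 has size 540
```

```bash
sed -i 's/(250,160,60,90)/(260,160,40,60)/' ov.py
python3 - <<'E'
from ov import *
p=load('wrist')['s']['position']
overlay('pics/e.png',[p[0],p[1],p[2]-.122],[0,0,1],[.5814,-.2274,.135])
E
```

```text
(600, 800, 3)
```

View pics/e.png

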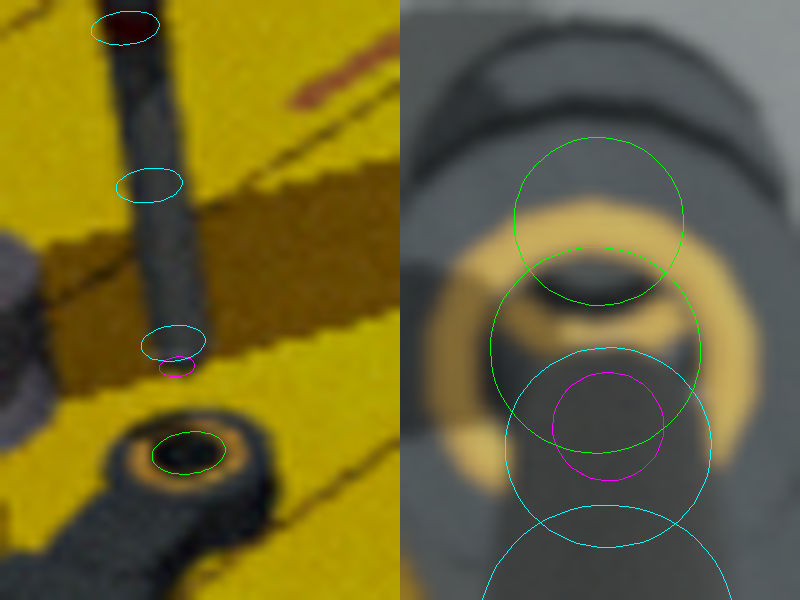

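In the scene crop (left) the pin's axis lies about 0.7 px right of its predicted outline at every height, so it is vertical but offset by roughly 2 mm. The bushing outline fits at (209,185). In the wrist crop (right), the pin's lateral position matches, but its foot merges into the dark bore, so I'll use the depth maps there.

```bash
cat > fit.py <<'E'
from ov import *
from scipy.optimize import least_squares
np.set_printoptions(precision=2,suppress=True)
def pts(f,box,wrist=False):
    u0,v0,w,h=box;v,u=np.mgrid[v0:v0+h,u0:u0+w];z=f['z_map'][v0:v0+h,u0:u0+w];K=f['mtx']
    c=np.stack([(u-K[0,2])/K[0,0]*z,(v-K[1,2])/K[1,1]*z,z],-1).reshape(-1,3);c=c[z.ravel()>0]
    if wrist:
        s=f['s'];q=s['tcp_rot'];M=f['mount']
        return Ro.from_quat([q[1],q[2],q[3],q[0]]).apply(c@M[:3,:3].T+M[:3,3])+s['position']
    return (c-f['t'])@f['R']
def pin(zlo,zhi):
    for n,box in(('scene',(150,60,120,180)),('wrist',(180,100,200,250))):
        f=load(n);p=f['s']['position'];P=pts(f,box,n=='wrist')
        P=P[(np.hypot(*(P[:,:2]-p[:2]).T)<.02)&(P[:,2]>zlo)&(P[:,2]<zhi)];zm=(zlo+zhi)/2
        r=least_squares(lambda x:np.hypot(P[:,0]-x[0]-x[2]*(P[:,2]-zm),P[:,1]-x[1]-x[3]*(P[:,2]-zm))-.009,[*p[:2],0,0],loss='soft_l1',f_scale=.001)
        x=r.x;rt=lambda z:np.array([x[0]+x[2]*(z-zm),x[1]+x[3]*(z-zm)])
        print(n,len(P),'axis at mid rel TCP mm',1000*(x[:2]-p[:2]),'tilt deg',np.degrees(x[2:]),'rms mm',1e3*np.sqrt(np.mean(r.fun**2)),'zmin',P[:,2].min())
    return
E
python3 - <<'E'
from fit import *
p=load('wrist')['s']['position'];pin(p[2]-.112,p[2]-.016)
# bushing bore edges: upper eye top-face points from both cams
for n,box in(('scene',(180,160,60,60)),('wrist',(220,130,120,150)),('top',(300,160,90,90))):
    f=load(n);P=pts(f,box,n=='wrist');m=(abs(P[:,2]-.135)<.004)&(np.hypot(P[:,0]-.5814,P[:,1]+.2274)<.03);Q=P[m];print(n,m.sum(),Q[:,2].mean() if m.sum() else 0)
    if n=='wrist':
        r=np.hypot(Q[:,0]-.5814,Q[:,1]+.2274);print(np.percentile(r*1000,[0,5,50,95,100]))
        f=np.array([np.cos(0),0])
        d=Q[:,:2]-[.5814,-.2274];th=np.degrees(np.arctan2(d[:,1],d[:,0]))
        for t in range(-180,180,30):
            k=(th>=t)&(th<t+30)
            if k.sum():print(t,k.sum(),r[k].min()*1000,r[k].max()*1000)
E
```

```text
scene 195 axis at mid rel TCP mm [-2.81  1.89] tilt deg [ 0.02 -0.22] rms mm 1.3694151547582316 zmin 0.17589338836356325
wrist 885 axis at mid rel TCP mm [-0.61  0.23] tilt deg [0.1  0.11] rms mm 0.1797662645091914 zmin 0.17588704451233936
scene 135 0.13436952053668694
wrist 1274 0.1343301707312499
[ 8.72 11.28 19.29 25.87 29.95]
-180 133 9.7700172540537 23.88610747140509
-150 134 10.142785786315539 25.039283224699513
-120 130 11.136641540767114 25.858460401698636
-90 134 11.55144747877429 26.2547748317146
-60 64 14.517722818084387 26.614228647458308
0 47 19.12347864615246 29.78052092934548
30 140 10.620625112233885 29.945389011693177
60 121 9.971381311121482 23.99917867987074
90 121 8.723653718340332 23.104402702341854
120 124 8.722642736438134 23.056184436916595
150 126 9.406677814366484 23.519261545886053
top 0 0
```

Run:
```python
from fit import *
f=load('wrist');P=pts(f,(220,130,120,150),True)
Q=P[(abs(P[:,2]-.1343)<.003)][:,:2]
c=np.array([.5824,-.2287])
for it in range(6):
    d=Q-c;r=np.hypot(*d.T);th=np.arctan2(d[:,1],d[:,0]);rows=[];b=[]
    for t in np.arange(-np.pi,np.pi,.2):
        k=(th>=t)&(th<t+.2)&(r<.028)
        if k.sum()<10 or -.9<t<.75:continue
        m=np.array([np.cos(t+.1),np.sin(t+.1)])
        rows+=[[*m,1,0],[*m,0,1]];b+=[np.sort(r[k])[-2],np.sort(r[k])[1]]
    x=np.linalg.lstsq(np.array(rows),np.array(b),rcond=None)[0];c=c+x[:2]
print(c,'outer,inner r mm',x[2:]*1000,'res mm',1000*np.std(np.array(rows)@x-b))
s=f['s'];pinxy=s['position'][:2]+np.array([-.61,.23])/1000
go([*(s['position'][:2]+c-pinxy),s['position'][2]]);print('world shift mm',1000*(c-pinxy))
```

```text
[ 0.58 -0.23] outer,inner r mm [24.63 11.69] res mm 0.747784749357328
t 8.3 pos [ 0.58 -0.23  0.29] F [-0.1 -0.3 -3.6] w 0.0166 grip 58.7146657705307 j [-0.15  0.42  0.69  1.29 -0.26  1.52  1.85]
shift mm [-2.4 -2.   0.1] rot deg [ 0.02  0.01 -0.  ] yaw 76.7286521368145
world shift mm [ 1.81 -2.7 ]
```

Call:
servo_tool:
  deltas:
    - [[-1.5,-1.2,0,0,0,0,5],[-2.5,-2.1,0,0,0,0,5],[-2.5,-2.1,8,0,0,0,5],[-2.5,-2.1,16,0,0,0,5],[-2.5,-2.1,22,0,0,0,5],[-2.5,-2.1,27,0,0,0,5],[-2.5,-2.1,32,0,0,0,5],[-2.5,-2.1,37,0,0,0,5],[-2.5,-2.1,41,0,0,0,5],[-2.5,-2.1,41,0,0,0,5]]

```text
t: 9.55
position: [0.5836, -0.2297, 0.2463]
tcp_rot: [-0.0, 0.116, 0.993, 0.0]
wrist_force: [-0.8, -0.5, -4.1]
gripper_width: 0.0163
grip_force: 58.7
```

Run:
```python
from fit import *
f=grab('wrist');grab('scene');s=sense();print(s['position']*1000,s['wrist_force'],s['torque']);p=s['position'];pin(p[2]-.075,p[2]-.016)
```

```text
[ 583.76 -229.85  246.86] [-0.07 -0.01 -2.79] [ 0.04 -0.02  0.02]
scene 114 axis at mid rel TCP mm [-2.84  1.96] tilt deg [-0.72  0.37] rms mm 1.4861017548466666 zmin 0.1719648693410229
wrist 670 axis at mid rel TCP mm [-0.62  0.26] tilt deg [0.11 0.15] rms mm 0.19147008416405137 zmin 0.17188980896652856
```

The foot is about 10 mm inside the upper bushing with almost no side force. I'll continue down.

Call:
servo_tool:
  deltas:
    - [[0,0,5,0,0,0,5],[0,0,11,0,0,0,5],[0,0,17,0,0,0,5],[0,0,23,0,0,0,5],[0,0,29,0,0,0,5],[0,0,35,0,0,0,5],[0,0,41,0,0,0,5],[0,0,44,0,0,0,5],[0,0,44,0,0,0,5],[0,0,44,0,0,0,5],[0,0,44,0,0,0,5]]

```text
t: 11.02
position: [0.5839, -0.2299, 0.203]
tcp_rot: [0.0, 0.116, 0.993, -0.0]
wrist_force: [0.3, 0.7, -4.1]
gripper_width: 0.0165
grip_force: 58.7
```

Call:
servo_tool:
  deltas:
    - [[0,0,4,0,0,0,5],[0,0,8,0,0,0,5],[0,0,12,0,0,0,5],[0,0,16,0,0,0,5],[0,0,20,0,0,0,5],[0,0,24,0,0,0,5],[0,0,28,0,0,0,5],[0,0,32,0,0,0,5],[0,0,36,0,0,0,5],[0,0,36,0,0,0,5],[0,0,36,0,0,0,5]]

```text
t: 12.4
position: [0.5838, -0.2299, 0.1669]
tcp_rot: [0.0, 0.116, 0.993, -0.0]
wrist_force: [0.2, -0.5, -4.5]
gripper_width: 0.0166
grip_force: 58.7
```

Run:
```python
from ov import *
f=grab('wrist');a=grab('scene');s=sense();p=s['position'];print(p,s['wrist_force'],s['torque'])
A=cv2.resize(a['image'][155:205,185:235,::-1],(400,400),interpolation=cv2.INTER_CUBIC)
W=cv2.resize(f['image'][180:280,230:330,::-1],(400,400),interpolation=cv2.INTER_CUBIC)
cv2.imwrite('pics/g.png',np.hstack([A,W]))
for n,z in(('band lo',p[2]-.122+.109),('eye',.135)):
    X=np.array([p[0]-.0006,p[1]+.0002,z])
    print(n,z,'scene crop',(w2px(a,X)-[185,155]+.5)*8,'wrist crop centre',(projw(f,X)-[230,180]+.5)*4,'near edge',(projw(f,X+[-.009,0,0])-[230,180]+.5)*4)
```

```text
[ 0.58383094 -0.22991176  0.16694736] [ 0.22622107 -0.71999356 -4.1967598 ] [0.01269665 0.00935387 0.00591819]
band lo 0.15394736072837278 scene crop [175.8106067  198.88091563] wrist crop centre [202.63995213 274.48416797] near edge [187.27085672 214.27038368]
eye 0.135 scene crop [182.4809141  242.16164646] wrist crop centre [202.90692886 226.8173246 ] near edge [189.08458475 172.06020843]
```

View pics/g.png

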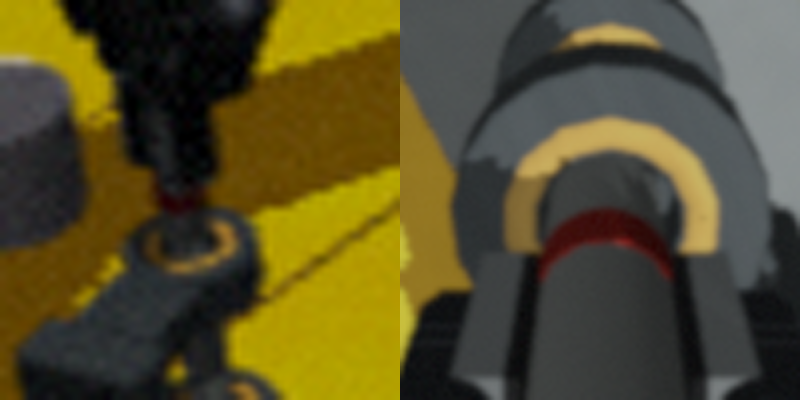

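Both bushings are threaded: the scene crop shows the pin passing into the lower eye at (215,390). In the wrist crop the band's lower edge is at about (605,208). I'll measure its height precisely from that edge.

Run:
```python
from fit import *
from scipy.optimize import brentq
f=load('wrist');s=f['s'];p=s['position']
im=f['image'].astype(int)
q=s['tcp_rot'];tx=Ro.from_quat([q[1],q[2],q[3],q[0]]).apply([1,0,0])
ax=np.array([p[0]-.0006,p[1]+.0002,0])
for col in(279,281,283):
    d=im[220:262,col,0]-im[220:262,col,1]; m=np.where(d>d.max()/2)[0]
    up=lambda i,j:220+i+(d.max()/2-d[i])/(d[j]-d[i])*(j-i)
    lo=up(m[0]-1,m[0]);hi=up(m[-1],m[-1]+1)
    g=lambda row:brentq(lambda z:projw(f,ax+tx*.009+[0,0,z])[1]-row,.10,.2)
    print(col,'rows',lo,hi,'z mm lower',g(lo)*1e3,'upper',g(hi)*1e3)
P=pts(f,(220,130,120,150),True);m=(abs(P[:,2]-.135)<.004)&(np.hypot(P[:,0]-.5835,P[:,1]+.2296)<.025)&(np.hypot(P[:,0]-.5835,P[:,1]+.2296)>.0125)
print('eye z mm',np.median(P[m,2])*1e3,m.sum(),'tcp',p*1e3);pin(p[2]-.034,p[2]-.014)
```

```text
279 rows 232.0 240.74193548387098 z mm lower 153.1007403678075 upper 166.3190486140919
281 rows 231.73809523809524 240.5 z mm lower 152.67035726889128 upper 165.98086532888323
283 rows 232.0625 240.75862068965517 z mm lower 153.20312528631362 upper 166.34231811141703
eye z mm 134.54329780131215 2255 tcp [ 583.76 -229.9   166.85]
scene 79 axis at mid rel TCP mm [-0.35  2.48] tilt deg [-19.31  -0.73] rms mm 4.974963875904713 zmin 0.13313188184744826
wrist 1568 axis at mid rel TCP mm [-2.75  0.52] tilt deg [27.09 -5.03] rms mm 5.256532502103474 zmin 0.1328567722122131
```

Call:
servo_tool:
  deltas:
    - [[0,0,4,0,0,0,5],[0,0,8,0,0,0,5],[0,0,12,0,0,0,5],[0,0,15,0,0,0,5],[0,0,17.5,0,0,0,5],[0,0,18.7,0,0,0,5],[0,0,18.7,0,0,0,5],[0,0,18.7,0,0,0,5],[0,0,18.7,0,0,0,5],[0,0,18.7,0,0,0,5]]

```text
t: 13.75
position: [0.5837, -0.2299, 0.1481]
tcp_rot: [0.0, 0.116, 0.993, -0.0]
wrist_force: [-0.1, 0.1, -4.1]
gripper_width: 0.0168
grip_force: 58.7
```

Run:
```python
from h import *
f=grab('wrist');grab('scene');s=sense();print(s['position'],s['wrist_force'],s['torque'],s['grip_force'],s['dq'])
W=cv2.resize(f['image'][170:290,220:340,::-1],(480,480),interpolation=cv2.INTER_CUBIC)
cv2.imwrite('pics/k.png',W)
```

```text
[ 0.58369758 -0.22986118  0.14804654] [ 0.21248518 -0.2655283  -3.58417547] [-0.0034882  -0.05847661 -0.00077962] 58.72130334377289 [ 1.06882936e-03  2.59594795e-03  3.34268037e-05 -5.09806851e-04
 -1.99581443e-04  9.90079716e-04  2.65164778e-04]
```

View pics/k.png

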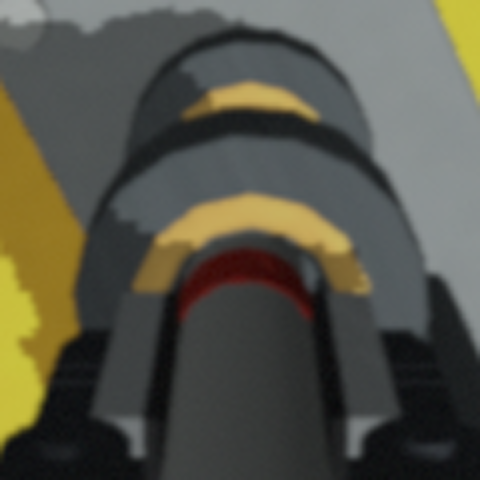

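The red band's lower edge (wrist crop 245,250) sits at the bushing mouth. The pin is centred with clearance visible, it is still gripped at 59 N, and the side force is near zero. I'm handing the job in.

```bash
python3 -c "
from h import *
print(finish_job())"
```

```text
the job is handed in; nothing more can be done
None
```

I handed the job in with the kingpin through both bushings, gripped, still and upright, and its red band's lower edge level with the top of the upper eye to within about 1 mm by measurement. No verdict came back.

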